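# Let two blue balls out of the counter dispenser

### The job

At the dispenser that holds the blue balls, push its grey catch tray fully home under the spout, then press the lever's black paddle right down and keep it down until both blue balls have rolled into the tray; then let go so that the lever comes back up and the gate shuts, leaving the tray home. Do it all by pushing and pressing with the fingers: never touch or lift the balls by hand, and leave the dispenser with the orange balls and the other goods alone.

Things in the scene. Friction and masses are not known exactly. Their poses are not given: they have to be found in the camera images.
- blue_unit: dispenser with the two blue balls: one of two equal fixed dispensers. Base board 10 mm thick, x -65 to 115 mm, y -94 to 81 mm from the origin, which lies on the table under the lever's pivot; x points from paddle to gate (away from the robot, yaw within 0.2 rad), y left, z up. Lever along x, 92 mm up, on 100 mm high ears at y = +-14 mm. Tray slides along x at y = -85 to -15 mm; its tab's front face is at x = 41 mm when home
- blue_unit_gate (a point): middle of the lower edge of the blue dispenser's aluminium gate plate (20 x 6 x 48 mm) at the far end of the lever; it shuts a wooden chute that runs along y, slopes down to the right and holds two balls in a queue left of the gate; the spout ends over the tray's home place
- blue_unit_paddle (a point): centre of the top face of the black square press paddle (26 x 24 x 8 mm) at the near end of the blue dispenser's rocking lever, 85 mm in front of its pivot, 98 mm above the table at rest; sinks about 35 mm when pressed right down and then lies tilted 0.42 rad; nothing below it down to the base board
- blue_unit_lever (a joint): rocking lever of the blue dispenser, rad: 0 at rest (gate shut), grows as the paddle goes down, stop at 0.42; the balls pass from about 0.33. A spring brings it back; 2 to 4 N on the paddle
- blue_unit_tab (a point): point on the front face of the grey upright tab (24 mm wide, 6 mm thick, 8 mm at its rounded top rim, its top 105 mm above the table) at the near side of the blue dispenser's catch tray, 80 mm above the table, 62 mm to the right of the lever: push here, along the dispenser's x
- blue_unit_tray_in (a point): centre of the inner floor of the blue dispenser's grey catch tray (inside 56 x 62 mm, walls 22 mm, right wall 44 mm); axes as the dispenser's
- blue_unit_tray (a joint): how far the blue dispenser's tray is pulled out towards the robot, m: 0 = fully home against its stop under the spout, at most 0.055; slides on a guide with about 1.5 N of friction and stays where left
- amber_unit: dispenser with the two orange balls: one of two equal fixed dispensers. Base board 10 mm thick, x -65 to 115 mm, y -94 to 81 mm from the origin, which lies on the table under the lever's pivot; x points from paddle to gate (away from the robot, yaw within 0.2 rad), y left, z up. Lever along x, 92 mm up, on 100 mm high ears at y = +-14 mm. Tray slides along x at y = -85 to -15 mm; its tab's front face is at x = 41 mm when home
- amber_unit_paddle (a point): centre of the top face of the black square press paddle (26 x 24 x 8 mm) at the near end of the orange dispenser's rocking lever, 85 mm in front of its pivot, 98 mm above the table at rest; sinks about 35 mm when pressed right down and then lies tilted 0.42 rad; nothing below it down to the base board
- amber_unit_lever (a joint): rocking lever of the orange dispenser, rad: 0 at rest (gate shut), grows as the paddle goes down, stop at 0.42; the balls pass from about 0.33. A spring brings it back; 2 to 4 N on the paddle
- amber_unit_tray_in (a point): centre of the inner floor of the orange dispenser's grey catch tray (inside 56 x 62 mm, walls 22 mm, right wall 44 mm); axes as the dispenser's
- amber_unit_tray (a joint): how far the orange dispenser's tray is pulled out towards the robot, m: 0 = fully home against its stop under the spout, at most 0.055; slides on a guide with about 1.5 N of friction and stays where left
- blue_ball1_center (a point): centre of a loose blue ball, 32 mm across, 40 g, number 1 from the gate in the blue dispenser's chute
- blue_ball2_center (a point): centre of a loose blue ball, 32 mm across, 40 g, number 2 from the gate in the blue dispenser's chute
- orange_ball1_center (a point): centre of a loose orange ball, 32 mm across, 40 g, number 1 from the gate in the orange dispenser's chute
- orange_ball2_center (a point): centre of a loose orange ball, 32 mm across, 40 g, number 2 from the gate in the orange dispenser's chute
- soap_green_mid (a point): centre, half-way up, of a bystander: loose cream soap bar with a green top wrapper, 52 x 78 x 26 mm
- tin_blue_mid (a point): centre, half-way up, of a bystander: blue and grey candle tin, 64 mm across, 45 mm high, fixed
- soap_mid (a point): centre, half-way up, of a bystander: loose cream wrapped soap bar, 52 x 78 x 26 mm
- blue_ball1: the same ball as point blue_ball1_center (its axes turn as it rolls)
- blue_ball2: the same ball as point blue_ball2_center (its axes turn as it rolls)
- orange_ball1: the same ball as point orange_ball1_center (its axes turn as it rolls)
- orange_ball2: the same ball as point orange_ball2_center (its axes turn as it rolls)
There are look-alikes about, which are no part of the job. Leave any green or white look-alike of the blue_ball2 alone.

How it is judged:
On the way, in this order (a step that is already met when the one before it is completed fails the run):
1. the blue dispenser's tray is fully home while its gate is still shut (value of joint blue_unit_tray below 0.005 m and value of joint blue_unit_lever below 0.1 rad), for 0.2 s.
2. both blue balls lie in the tray while the paddle is still held down (value of joint blue_unit_lever above 0.25 rad and x of blue_ball1_center in the frame of blue_unit_tray_in between -0.03 and 0.03 m and y of blue_ball1_center in the frame of blue_unit_tray_in between -0.036 and 0.036 m and z of blue_ball1_center in the frame of blue_unit_tray_in between 0.008 and 0.034 m and x of blue_ball2_center in the frame of blue_unit_tray_in between -0.03 and 0.03 m and y of blue_ball2_center in the frame of blue_unit_tray_in between -0.036 and 0.036 m and z of blue_ball2_center in the frame of blue_unit_tray_in between 0.008 and 0.034 m), for 0.2 s.
At the end, for the whole second after the job is handed in: Both blue balls lie at rest inside the blue dispenser's tray, the tray is home within 6 mm, the lever is back up (under 0.05 rad), the orange balls still wait behind their shut gate (within 12 mm of their start) (x of blue_ball1_center in the frame of blue_unit_tray_in between -0.03 and 0.03 m and y of blue_ball1_center in the frame of blue_unit_tray_in between -0.036 and 0.036 m and z of blue_ball1_center in the frame of blue_unit_tray_in between 0.008 and 0.034 m and x of blue_ball2_center in the frame of blue_unit_tray_in between -0.03 and 0.03 m and y of blue_ball2_center in the frame of blue_unit_tray_in between -0.036 and 0.036 m and z of blue_ball2_center in the frame of blue_unit_tray_in between 0.008 and 0.034 m and value of joint blue_unit_tray below 0.006 m and value of joint each of blue_unit_lever, amber_unit_lever below 0.05 rad and not (distance of orange_ball1_center from where it was at the start of the episode above 0.012 m) and not (distance of orange_ball2_center from where it was at the start of the episode above 0.012 m) and linear speed of each of blue_ball1, blue_ball2 below 0.03 m/s); the robot touches nothing.
It fails at once if a ball was touched by the fingers or the arm (over 0.5 N) (contact force between any of the fingers, the arm and blue_ball1 above 0.5 N or contact force between any of the fingers, the arm and blue_ball2 above 0.5 N or contact force between any of the fingers, the arm and orange_ball1 above 0.5 N or contact force between any of the fingers, the arm and orange_ball2 above 0.5 N).
It fails at once if a ball was lifted (its centre over 100 mm above the table) (height (world z) of any of blue_ball1_center, blue_ball2_center, orange_ball1_center, orange_ball2_center above 0.1 m).
It fails at once if the orange dispenser was worked (lever over 0.12 rad or tray moved over 10 mm) (value of joint amber_unit_lever above 0.12 rad or distance of amber_unit_tray_in from where it was at the start of the episode above 0.01 m).
It fails at once if a soap bar was moved more than 20 mm (distance of any of soap_green_mid, soap_mid from where it was at the start of the episode above 0.02 m).
It also fails if it takes over 45 s, if anything falls off the work surface, if the arm or the gripper's body presses on something with over 40 N, if the wrist force passes 120 N, or if a joint passes its speed limit or range.

### The arm

A 7-joint arm with a two-finger parallel gripper is mounted at the origin on a cart in front of the work surface, level with it; the furniture and walls round the work are solid. World frame = base frame: x ahead of the robot, y to its left, z up, the work surface at z = 0. Lengths are in m, angles in rad, forces in N, time in s.
With the tool pointing down it reaches from about 0.425 to 0.925 m from the base axis. Payload 6.8 kg.
Tool frame: the origin (TCP) lies midway between the tips of the shut fingers; the grasp point (between the pads) lies 19 mm behind it; z points along the fingers, x is the direction in which the jaws open and shut, and the axes are right-handed (so a half turn about z gives the same grasp; the last joint's range is limited). The gripper opens to 85 mm and grips with 20 to 120 N. Pads are 22 mm wide; open, the fingers measure 114 mm over their backs; the gripper's body (76 mm by 85 mm) begins 54 mm behind the grasp point. The pads swing forward as they close: fully open they stand 13 mm farther back than shut.
Start: joints at [1.056, 0.477, 0.022, 1.555, -0.011, 1.109, -0.083], TCP at [0.267, -0.62, 0.231] pointing down, gripper open.
Joint ranges: [-2.96, 2.96], [-0.34, 2.1], [-1.41, 1.46], [0.24, 2.44], [-1.37, 4.51], [0.17, 1.92], [-2.96, 2.96]. Speed limits (rad/s): [2.39, 2.39, 3.14, 3.14, 3.14, 3.14, 3.14].

### API

Orientations are given as [roll, pitch, yaw] about the fixed x, y, z axes, in that order (R = Rz(yaw) Ry(pitch) Rx(roll)).
In Python, from workcell import env gives the robot as it stands.
- The arm moves only by the tool apply_moves, never from a script. Its argument "deltas" is a list of rows, each a list of 7 numbers: the turn, a rotation vector about the tool's x, y, z normalised to -1 to 1, where 1 is 10 degrees, then the shift along the tool's x, y, z normalised to -1 to 1, where 1 is 0.15 m, then the opening in per cent of the stroke, from 0 (shut) to 100 (fully open). In form: [[rx, ry, rz, x, y, z, grip], ...]. A call has 1 to 5 rows; each row shifts and turns the pose as measured when the row begins, along the tool's axes as they then stand; what a row does not reach is not made up. A row lasts 1/8 s, in which the tool goes at most 62.5 mm and 10.7 degrees, less where a joint would pass 70% of its speed; a pose out of reach is approached as far as the arm can. A call with a number of a shift or a turn outside -1 to 1 is refused whole. A call with a gripper value outside its range is refused whole. The fingers move at their own pace and stop on an object; "newtons" is the grip in N (left out, the last holds). Time passes only in rows, so rows that do not move let the fingers close. It gives the time, the measured TCP pose, the force and the opening at its end, in the units of the state.
- env.sense(): the state, without advancing time (a new reading comes with each control period).
- env.camera(name): name is "scene" or "side" or "wrist"; returns a dict with "image" (400x640x3 uint8, red, green, blue), "K" (3x3 intrinsics, pixels), "origin" and "attitude" of the camera in the world; the wrist camera has in their place "tool_from_camera" (4x4, takes a point from camera to tool coordinates, whose origin is the TCP and whose axes are the tool frame's). Camera axes: x right, y up, looking along -z (the intrinsics and any distortion apply to the point x, -y, -z); pixel columns grow to the right and rows downward; lengths in m; the calibration is good to about 2 mm. A picture is of the moment at which its call begins: read the wrist's pose just before it. There is no depth.
- env.sign_off(): hands the job in, once; it reports no verdict.
The state is a dict: "t": time; "qpos": joint angles; "dq": joint speeds; "tau": joint torques, N m; "eef_pos": TCP position; "ee_rot": TCP orientation; "wrist_force": force on the tool from outside, world axes, zero at the start; "torque": the same for the moment, N m; "gripper_width": finger opening in m.
Only numpy, scipy, OpenCV 4.12 (cv2) and the standard library are available. Lean on these libraries where they do the work, as an engineer would, in place of code of your own. Each camera call takes 0.05 s, during which the arm holds its last target.

## Working session

There is one attempt and no reset: what is moved stays moved. The work goes in short steps, Python scripts to look and compute and a tool call to move; the robot and the scene stay as the last step left them, time stands still between calls to the robot, and variables do not carry over. Pictures are saved under pics/ and viewed, and the job is handed in when it is done.

Besides the shell and the picture viewer there is one more tool, called in YAML: its name, and indented under it one key for each argument. apply_moves: Moves the arm, as the interface text tells. Its arguments: {"type":"object","properties":{"deltas":{"type":"array"},"newtons":{"type":"number"}},"required":["deltas"]}

```bash
mkdir -p pics; ls; python3 - <<'E'
from workcell import env
import cv2
s=env.sense();print(s)
for n in ["scene","side","wrist"]:
    c=env.camera(n);cv2.imwrite(f"pics/{n}0.png",c["image"][:,:,::-1])
    print(n,{k:v for k,v in c.items() if k!="image"})
E
```

```text
pics
{'t': 0.0, 'qpos': array([ 1.05588303,  0.47779569,  0.02236687,  1.55647219, -0.01148287,
        1.10927312, -0.08309113]), 'dq': array([ 1.16562346e-03, -5.16639820e-05, -3.63724020e-03, -1.26478927e-04,
       -1.34931076e-03,  7.01327338e-04, -6.25683137e-04]), 'tau': array([ 5.14277672e-04, -5.96448576e+01,  1.60779074e+00, -2.81194103e+01,
        1.23992699e-02,  9.48830915e-03,  7.23557918e-06]), 'eef_pos': array([ 0.26681805, -0.61938019,  0.23032044]), 'ee_rot': array([ 3.14142965e+00,  1.81251134e-03, -1.16396939e+00]), 'wrist_force': array([ 0.15585925,  0.23233321, -0.47465474]), 'torque': array([-0.00714379,  0.01865781,  0.03903879]), 'gripper_width': 0.08519603235693378}
scene {'K': array([[375.6697889 ,   0.        , 315.92423373],
       [  0.        , 375.6697889 , 197.24093204],
       [  0.        ,   0.        ,   1.        ]]), 'origin': array([0.24793386, 0.48059255, 0.72346373]), 'attitude': array([ 0.7606827 , -0.00263881, -2.58976455])}
side {'K': array([[399.05978068,   0.        , 317.39151055],
       [  0.        , 399.05978068, 200.36137818],
       [  0.        ,   0.        ,   1.        ]]), 'origin': array([1.45594162, 0.1679891 , 0.63221942]), 'attitude': array([ 1.03264102, -0.02685383,  1.84286587])}
wrist {'K': array([[332.03612349,   0.        , 321.73329156],
       [  0.        , 332.03612349, 198.96330156],
       [  0.        ,   0.        ,   1.        ]]), 'tool_from_camera': array([[ 9.99999990e-01,  1.11611464e-04,  8.39060993e-05,
        -9.80231347e-04],
       [ 1.30902700e-04, -9.58487613e-01, -2.85134141e-01,
        -7.22077256e-02],
       [ 4.85987180e-05,  2.85134149e-01, -9.58487618e-01,
        -1.42573143e-01],
       [ 0.00000000e+00,  0.00000000e+00,  0.00000000e+00,
         1.00000000e+00]])}
```

View pics/scene0.png

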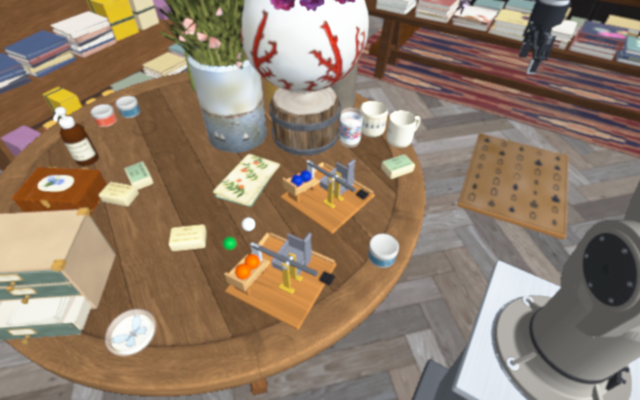

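View pics/side0.png

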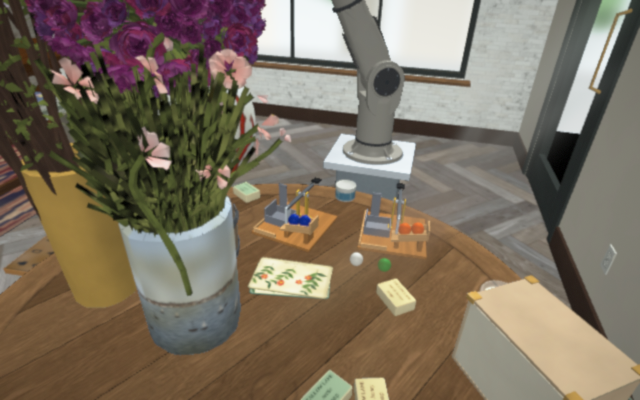

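View pics/wrist0.png

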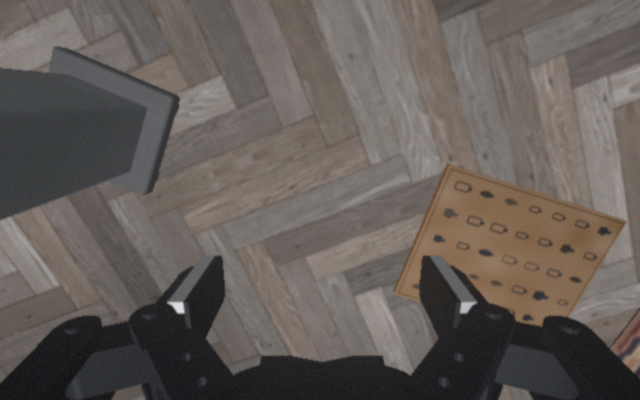

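```bash
cat > h.py <<'E'
import numpy as np, cv2
from scipy.spatial.transform import Rotation as Rn
from workcell import env
def pose(c,s=None):
    if "origin" in c: return Rn.from_euler("xyz",c["attitude"]).as_matrix(),np.array(c["origin"])
    T=np.array(c["tool_from_camera"]);Rt=Rn.from_euler("xyz",s["ee_rot"]).as_matrix()
    return Rt@T[:3,:3],Rt@T[:3,3]+s["eef_pos"]
def proj(c,P,s=None):
    R,o=pose(c,s);p=(np.atleast_2d(P)-o)@R;p=p*[1,-1,-1];q=p@c["K"].T;return q[:,:2]/q[:,2:]
def ray(c,uv,z,s=None):
    R,o=pose(c,s);d=np.linalg.inv(c["K"])@[uv[0],uv[1],1];d=R@(d*[1,-1,-1]);return o+d*(z-o[2])/d[2]
def crop(c,box,k,name,marks=()):
    u0,v0,u1,v1=box;im=cv2.resize(c["image"][v0:v1,u0:u1,::-1],None,fx=k,fy=k,interpolation=cv2.INTER_CUBIC)
    for m in marks: cv2.drawMarker(im,(int((m[0]-u0+.5)*k),int((m[1]-v0+.5)*k)),(0,0,255),1,8,1)
    cv2.imwrite("pics/"+name,im)
E
python3 - <<'E'
from h import *
c=env.camera("scene");crop(c,(270,140,390,240),6,"s1.png");print(ray(c,(328,195),0.01))
c=env.camera("side");crop(c,(240,160,350,250),7,"d1.png")
E
```

```text
[ 0.5795155 -0.1223556  0.01     ]
```

View pics/s1.png

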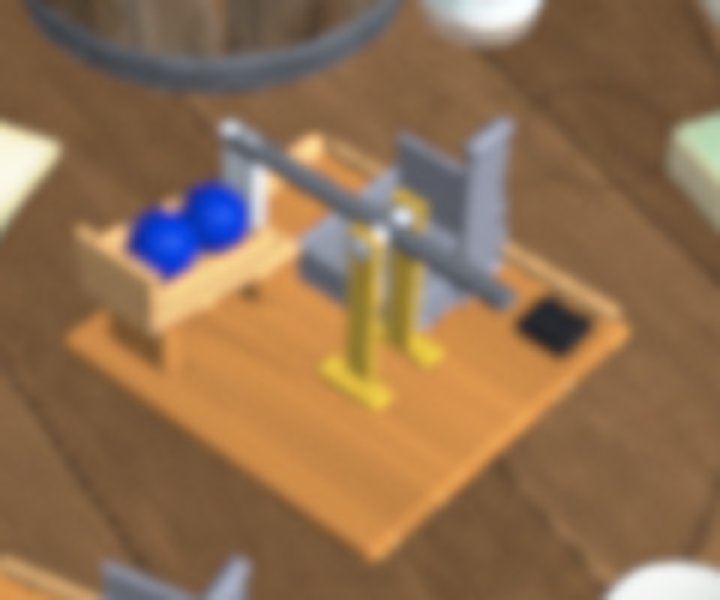

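View pics/d1.png

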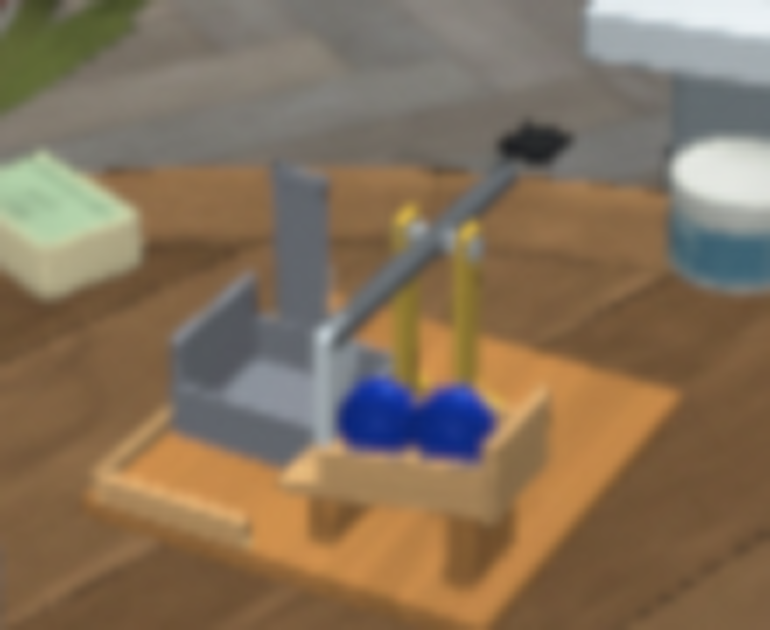

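```bash
cat > fit.py <<'E'
from h import *
from scipy.optimize import least_squares
cs=env.camera("scene");cd=env.camera("side")
S=[((375,550),(-65,81,10)),((629,327),(-65,-94,10)),((67,340),(115,81,10)),((555,325),(-85,0,98))]
D=[((680,395),(-65,81,10)),((485,622),(115,81,10)),((92,492),(115,-94,10)),((537,141),(-85,0,98))]
S=[((u/6+270-.5,v/6+140-.5),p) for (u,v),p in S];D=[((u/7+240-.5,v/7+160-.5),p) for (u,v),p in D]
def W(q,P):
    P=np.atleast_2d(P)/1000.;c,s=np.cos(q[2]),np.sin(q[2]);return np.c_[q[0]+c*P[:,0]-s*P[:,1],q[1]+s*P[:,0]+c*P[:,1],P[:,2]]
def f(q):
    r=[]
    for c,L in((cs,S),(cd,D)): r.append(proj(c,W(q,[p for _,p in L]))-np.array([u for u,_ in L]))
    return np.vstack(r).ravel()
r=least_squares(f,[.58,-.12,0]);q=r.x
if __name__=="__main__":
    print(q,np.round(r.fun.reshape(-1,2),1))
    for t in(0,20,30,40,55):
        # tab top corners
        P=W(q,[(41-t,-50,105),(41-t,-74,105),(41-t,-62,80)])
        print(t,np.round((proj(cs,P)-[270,140]+.5)*6),np.round((proj(cd,P)-[240,160]+.5)*7))
    print("paddle",W(q,(-85,0,98)),"tab0",W(q,(41,-62,80)))
E
python3 fit.py
```

```text
[ 0.55718683 -0.11051896 -0.18646477] [[-0.2  1.4]
 [ 0.6 -0. ]
 [-0.9 -0.1]
 [ 0.3 -0.4]
 [ 0.9 -0.9]
 [-0.   0.8]
 [-1.8  0.3]
 [-0.  -1. ]]
0 [[393. 104.]
 [429.  77.]
 [408. 135.]] [[273. 223.]
 [219. 208.]
 [247. 272.]]
20 [[429. 125.]
 [466.  97.]
 [444. 156.]] [[299. 200.]
 [246. 186.]
 [274. 249.]]
30 [[448. 136.]
 [484. 108.]
 [462. 166.]] [[313. 189.]
 [260. 175.]
 [287. 238.]]
40 [[467. 146.]
 [503. 118.]
 [481. 177.]] [[325. 179.]
 [273. 164.]
 [300. 227.]]
55 [[495. 163.]
 [531. 134.]
 [508. 193.]] [[345. 163.]
 [292. 149.]
 [319. 211.]]
paddle [[ 0.47366024 -0.09476114  0.098     ]] tab0 [[ 0.58598219 -0.17904507  0.08      ]]
```

```bash
python3 - <<'E'
from fit import *
for n,uv in dict(barrel=(305,148),mugblue=(350,143),mugA=(372,130),mugR=(403,143),soap=(398,172),soapright=(413,170),tin=(383,262),amberpad=(0,0)).items(): print(n,ray(cs,uv,0).round(3))
for t in (36,40,44):print(t,W(q,[(41-t,-62,80),(41-t-40,-62,80)]).round(4))
P=[(41-40,-50,105),(41-40,-74,105),(-85,0,98),(-98,12,98),(-98,-12,98),(-72,12,98),(-72,-12,98),(100,0,92)]
P=W(q,P)
crop(cs,(290,150,390,210),8,"s2.png",proj(cs,P));crop(cd,(240,170,340,230),8,"d2.png",proj(cd,P))
E
```

```text
barrel [ 0.744 -0.265  0.   ]
mugblue [ 0.639 -0.359  0.   ]
mugA [ 0.61  -0.455  0.   ]
mugR [ 0.5   -0.445  0.   ]
soap [ 0.461 -0.314  0.   ]
soapright [ 0.428 -0.344  0.   ]
tin [ 0.37  -0.013  0.   ]
amberpad [ 2.78  -0.453  0.   ]
36 [[ 0.5506 -0.1724  0.08  ]
 [ 0.5113 -0.165   0.08  ]]
40 [[ 0.5467 -0.1716  0.08  ]
 [ 0.5074 -0.1642  0.08  ]]
44 [[ 0.5427 -0.1709  0.08  ]
 [ 0.5034 -0.1635  0.08  ]]
```

View pics/s2.png

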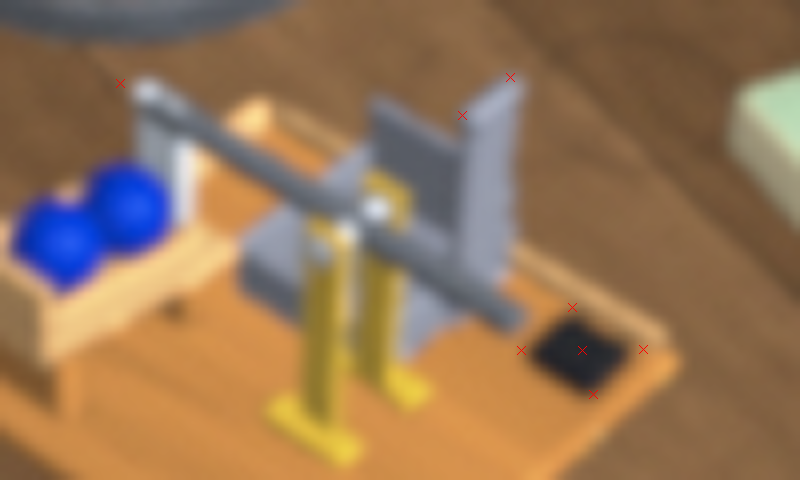

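View pics/d2.png

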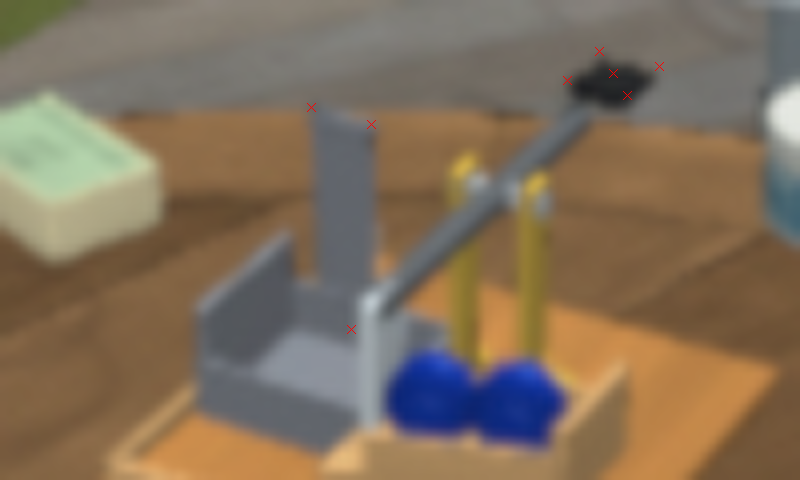

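```bash
cat > plan.py <<'E'
import sys
from h import *
# args: x y z yaw maxstep(mm)
def plan(tp,yaw,step=.055,s=None):
    s=s or env.sense();p=s["eef_pos"].copy();R=Rn.from_euler("xyz",s["ee_rot"]);Rt=Rn.from_euler("xyz",[np.pi,0,yaw])
    tp=np.array(tp)
    print("t",round(s["t"],2),"pos",p.round(4),"rot",s["ee_rot"].round(3),"F",s["wrist_force"].round(1),"w",round(s["gripper_width"],4))
    for i in range(25):
        rv=(R.inv()*Rt).as_rotvec();d=R.inv().apply(tp-p)
        n=np.linalg.norm(d);a=np.linalg.norm(rv)
        if n<5e-4 and a<.003:break
        d*=min(1,step/max(n,1e-9));rv*=min(1,np.radians(9)/max(a,1e-9))
        print((np.r_[rv/np.radians(10),d/.15]).round(3).tolist())
        p=p+R.apply(d);R=R*Rn.from_rotvec(rv)
if __name__=="__main__":
    a=[float(v) for v in sys.argv[1:]];plan(a[:3],a[3],a[4] if len(a)>4 else .055)
E
python3 plan.py .505 -.164 .21 -1.757
```

```text
t 0.45 pos [ 0.2671 -0.6199  0.2312] rot [-3.142  0.    -1.164] F [-0.4 -0.2  0.1] w 0.0855
[0.0, 0.0, 0.9, -0.231, -0.284, 0.015]
[0.0, 0.0, 0.9, -0.273, -0.245, 0.015]
[0.0, 0.0, 0.9, -0.308, -0.199, 0.015]
[0.0, 0.0, 0.698, -0.335, -0.148, 0.015]
[-0.0, -0.0, -0.0, -0.351, -0.106, 0.015]
[0.0, -0.0, 0.0, -0.351, -0.106, 0.015]
[-0.0, -0.0, -0.0, -0.351, -0.106, 0.015]
[0.0, -0.0, 0.0, -0.351, -0.106, 0.015]
[-0.0, -0.0, -0.0, -0.351, -0.106, 0.015]
[0.0, -0.0, 0.0, -0.125, -0.038, 0.005]
```

apply_moves:
  deltas:
    - [0, 0, 0.9, -0.23, -0.28, 0.01, 0]
    - [0, 0, 0.9, -0.27, -0.24, 0.01, 0]
    - [0, 0, 0.9, -0.31, -0.2, 0.01, 0]
    - [0, 0, 0.7, -0.33, -0.15, 0.01, 0]
    - [0, 0, 0, -0.35, -0.1, 0.01, 0]

```text
t: 1.08
eef_pos: [0.3956, -0.3773, 0.2233]
ee_rot: [-3.14, -0.003, -1.787]
wrist_force: [0.1, 0.0, 0.5]
gripper_width: 0.0004
```

```bash
python3 plan.py .505 -.164 .21 -1.757
```

```text
t 1.07 pos [ 0.3956 -0.3773  0.2233] rot [-3.140e+00 -3.000e-03 -1.787e+00] F [0.1 0.  0.5] w 0.0004
[-0.008, -0.019, -0.171, -0.354, -0.093, 0.019]
[-0.0, 0.0, 0.0, -0.351, -0.104, 0.02]
[-0.0, -0.0, -0.0, -0.351, -0.104, 0.02]
[-0.0, -0.0, -0.0, -0.351, -0.104, 0.02]
[-0.0, -0.0, -0.0, -0.128, -0.038, 0.007]
```

apply_moves:
  deltas:
    - [0, 0, -0.17, -0.35, -0.09, 0.02, 0]
    - [0, 0, 0, -0.35, -0.1, 0.02, 0]
    - [0, 0, 0, -0.35, -0.1, 0.02, 0]
    - [0, 0, 0, -0.35, -0.1, 0.02, 0]
    - [0, 0, 0, -0.13, -0.04, 0, 0]

```text
t: 1.7
eef_pos: [0.5076, -0.1539, 0.212]
ee_rot: [-3.136, -0.003, -1.751]
wrist_force: [0.1, -0.5, -0.2]
gripper_width: 0.0003
```

```bash
python3 plan.py .505 -.164 .21 -1.757; python3 - <<'E'
from fit import *
s=env.sense();c=env.camera("wrist")
P=W(q,[(1,-50,105),(1,-74,105),(-85,0,98),(-65,81,10),(-65,-94,10),(-98,12,98),(-98,-12,98),(-72,12,98),(-72,-12,98)])
m=proj(c,P,s);print(m.round());crop(c,(0,0,640,400),1,"w1.png",m)
E
```

```text
t 1.7 pos [ 0.5076 -0.1539  0.212 ] rot [-3.136e+00 -3.000e-03 -1.751e+00] F [ 0.1 -0.5 -0.2] w 0.0003
[-0.033, -0.018, 0.033, 0.069, 0.005, 0.014]
[[319. 143.]
 [351. 143.]
 [259. 245.]
 [197. 194.]
 [360. 195.]
 [246. 259.]
 [274. 259.]
 [244. 230.]
 [273. 231.]]
```

View pics/w1.png

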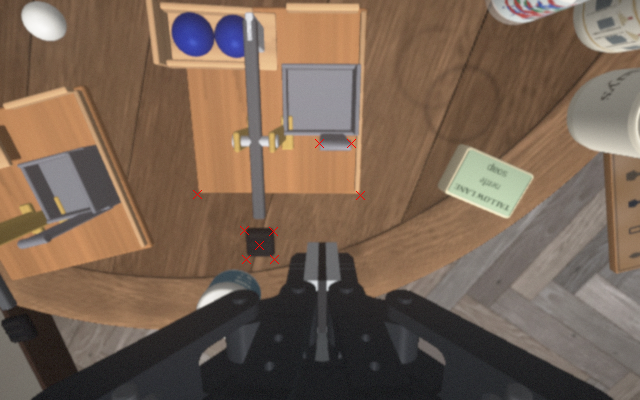

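```bash
python3 plan.py .5095 -.1645 .082 -1.757
```

```text
t 1.85 pos [ 0.5066 -0.1571  0.212 ] rot [-3.136 -0.004 -1.754] F [-0.  -0.4 -0.6] w 0.0
[-0.032, -0.025, 0.017, 0.017, -0.01, 0.366]
[0.0, 0.0, 0.0, 0.019, -0.012, 0.366]
[-0.0, -0.0, -0.0, 0.007, -0.004, 0.135]
```

apply_moves:
  deltas:
    - [-0.03, -0.02, 0.02, 0.04, -0.02, 0.3, 0]
    - [0, 0, 0, 0.01, -0.01, 0.3, 0]
    - [0, 0, 0, 0, 0, 0.2, 0]
    - [0, 0, 0, 0, 0, 0.05, 0]

```text
t: 2.35
eef_pos: [0.509, -0.1747, 0.0835]
ee_rot: [-3.137, -0.005, -1.768]
wrist_force: [-1.2, 0.4, 0.5]
gripper_width: 0.0002
```

```bash
python3 - <<'E'
from fit import *
s=env.sense();c=env.camera("wrist");crop(c,(0,0,640,400),1,"w2.png")
d=s["eef_pos"][:2]-q[:2];co,si=np.cos(q[2]),np.sin(q[2]);print(s["eef_pos"],s["ee_rot"],s["wrist_force"],"disp",co*d[0]+si*d[1],-si*d[0]+co*d[1])
crop(env.camera("scene"),(270,120,390,220),6,"s3.png")
E
```

```text
[ 0.51008658 -0.1744892   0.08477165] [-3.13461609 -0.00496679 -1.76712116] [-0.24892538  0.17650338  1.04420614] disp -0.03442460837596453 -0.07159309460455231
```

View pics/w2.png

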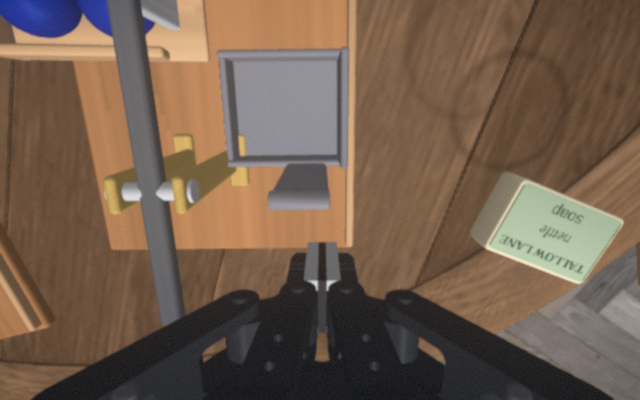

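View pics/s3.png

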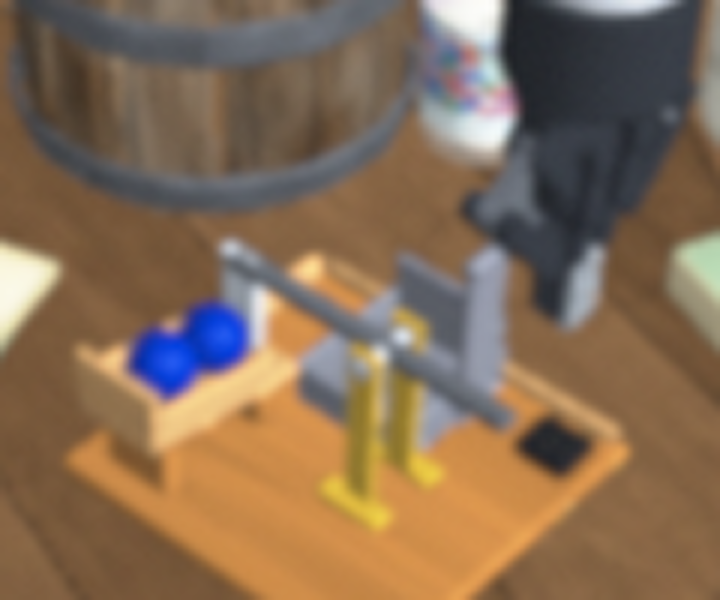

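apply_moves:
  deltas:
    - [-0.03, -0.03, -0.06, -0.065, 0, 0.015, 0]
    - [0, 0, 0, 0, -0.08, 0, 0]
    - [0, 0, 0, 0, -0.08, 0, 0]
    - [0, 0, 0, 0, -0.08, 0, 0]

```text
t: 3.05
eef_pos: [0.552, -0.1708, 0.0869]
ee_rot: [-3.134, 0.0, -1.754]
wrist_force: [-2.1, -1.1, -1.5]
gripper_width: -0.0001
```

```bash
cat > st.py <<'E'
from fit import *
def st():
    s=env.sense();d=s["eef_pos"][:2]-q[:2];co,si=np.cos(q[2]),np.sin(q[2]);print(round(s["t"],2),s["eef_pos"].round(4),s["ee_rot"].round(3),s["wrist_force"].round(1),"disp",round(co*d[0]+si*d[1],4),round(-si*d[0]+co*d[1],4));return s
E
python3 - <<'E'
from st import *
st();c=env.camera("wrist");crop(c,(0,0,640,400),1,"w3.png");st()
E
```

```text
3.15 [ 0.5533 -0.1708  0.087 ] [-3.132e+00  1.000e-03 -1.754e+00] [-1.1  0.3  0.3] disp 0.0074 -0.06
3.2 [ 0.5526 -0.1707  0.0869] [-3.132e+00  1.000e-03 -1.754e+00] [-0.3  0.3  0.3] disp 0.0066 -0.06
```

View pics/w3.png

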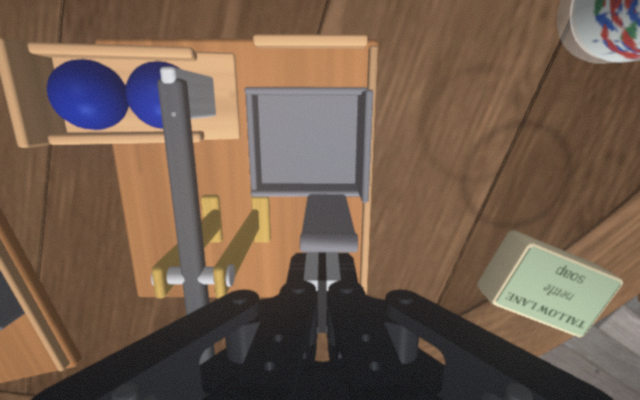

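apply_moves:
  deltas:
    - [-0.04, 0, 0, 0.01, -0.06, 0.03, 0]
    - [0, 0, 0, 0.01, -0.06, 0.01, 0]
    - [0, 0, 0, 0, -0.06, 0, 0]

```text
t: 3.58
eef_pos: [0.5771, -0.1784, 0.0801]
ee_rot: [3.137, 0.001, -1.754]
wrist_force: [-25.0, 4.8, 22.2]
gripper_width: 0.0
```

```bash
python3 - <<'E'
from st import *
st();c=env.camera("wrist");crop(c,(0,0,640,400),1,"w4.png")
c=env.camera("side");P=W(q,[(41,-50,105),(41,-74,105)]);crop(c,(240,160,350,250),7,"d4.png",proj(c,P));st()
E
```

```text
3.67 [ 0.5764 -0.1783  0.0799] [ 3.136e+00  1.000e-03 -1.754e+00] [-8.3  1.5  5.5] disp 0.0314 -0.063
3.77 [ 0.5764 -0.1783  0.0799] [ 3.137e+00  1.000e-03 -1.754e+00] [-7.6  0.4  4. ] disp 0.0314 -0.063
```

View pics/w4.png

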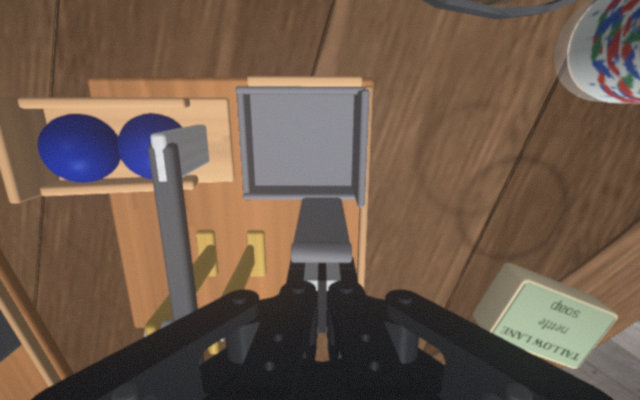

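View pics/d4.png

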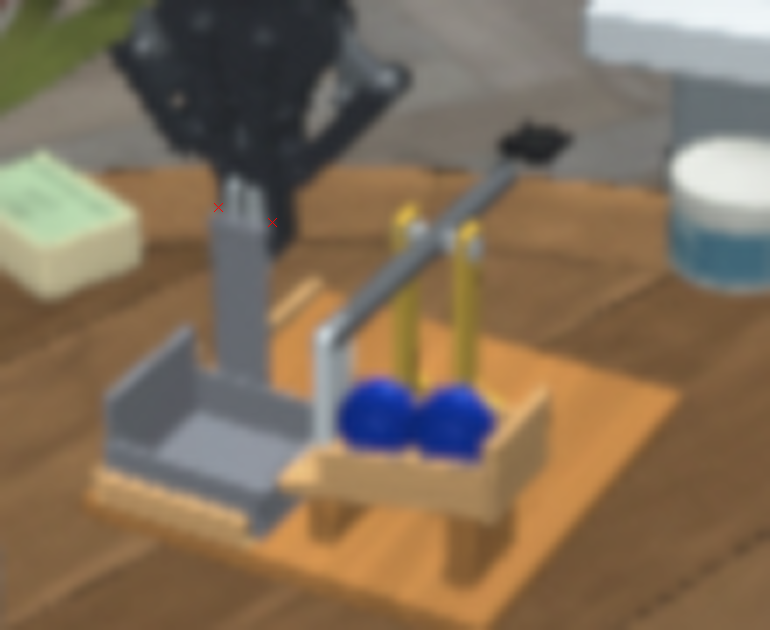

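apply_moves:
  deltas:
    - [0, 0, 0, 0, 0.05, 0, 0]
    - [0, 0, 0, 0, 0.15, 0, 0]
    - [0, 0, 0, 0, 0, -0.3, 0]
    - [0, 0, 0, 0, 0, -0.25, 0]
    - [0, 0, 0, 0, 0, 0, 0]

```text
t: 4.4
eef_pos: [0.5484, -0.1736, 0.1648]
ee_rot: [3.141, 0.001, -1.755]
wrist_force: [1.6, 0.3, 0.2]
gripper_width: 0.0002
```

```bash
python3 - <<'E'
from st import *
from plan import plan
st();c=env.camera("wrist");crop(c,(0,0,640,400),1,"w5.png")
w=W(q,(-87,0,130))[0];print(w);plan(w,-1.757)
E
```

```text
4.5 [ 0.5465 -0.1731  0.1619] [ 3.136e+00  1.000e-03 -1.754e+00] [-1.7  0.6  0.4] disp 0.0011 -0.0635
[ 0.47169491 -0.09439037  0.13      ]
t 4.55 pos [ 0.5458 -0.1729  0.1611] rot [ 3.134e+00  1.000e-03 -1.754e+00] F [-1.1 -0.  -0.4] w -0.0001
[0.044, 0.005, 0.016, -0.208, 0.284, 0.104]
[-0.0, -0.0, -0.0, -0.207, 0.285, 0.101]
[-0.0, 0.0, -0.0, -0.009, 0.012, 0.004]
```

View pics/w5.png

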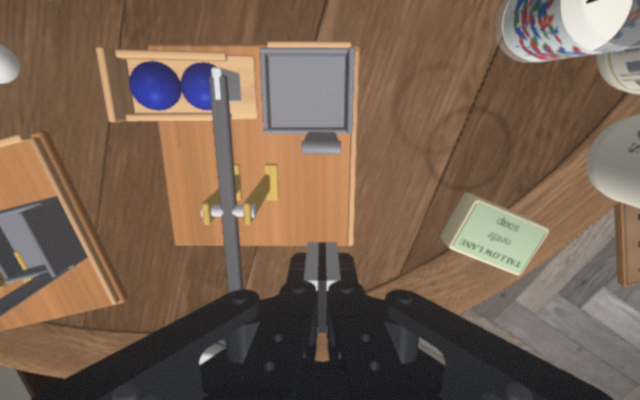

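Tray sits against the far rail (tray at (307,90), rail at row 45). Now to the paddle.

apply_moves:
  deltas:
    - [0.04, 0, 0.02, -0.2, 0.28, 0, 0]
    - [0, 0, 0, -0.2, 0.28, 0.05, 0]
    - [0, 0, 0, -0.01, 0.02, 0.1, 0]
    - [0, 0, 0, 0, 0, 0, 0]

```text
t: 5.05
eef_pos: [0.467, -0.0941, 0.1337]
ee_rot: [3.134, 0.001, -1.758]
wrist_force: [-0.2, -0.5, -1.0]
gripper_width: -0.0001
```

```bash
python3 - <<'E'
from st import *
from plan import plan
st();c=env.camera("wrist");crop(c,(0,0,640,400),1,"w6.png")
c=env.camera("scene");P=W(q,[(-85,0,98)]);crop(c,(300,110,400,210),6,"s6.png",proj(c,P))
s=st()
w=W(q,(-87,0,120))[0];print(w);plan(w,-1.757)
E
```

```text
5.15 [ 0.4685 -0.0946  0.1349] [ 3.136e+00  1.000e-03 -1.759e+00] [-0.4 -0.6 -0.4] disp -0.0901 -0.0008
5.25 [ 0.4694 -0.095   0.1355] [ 3.138e+00  1.000e-03 -1.759e+00] [0.1 0.8 0.5] disp -0.0892 -0.0011
[ 0.47169491 -0.09439037  0.12      ]
t 5.25 pos [ 0.4694 -0.095   0.1355] rot [ 3.138e+00  1.000e-03 -1.759e+00] F [0.1 0.8 0.5] w 0.0003
[0.019, 0.005, -0.014, -0.007, -0.015, 0.103]
```

View pics/w6.png

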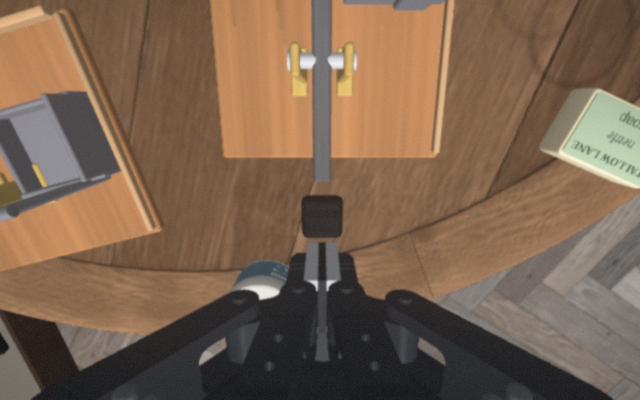

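View pics/s6.png

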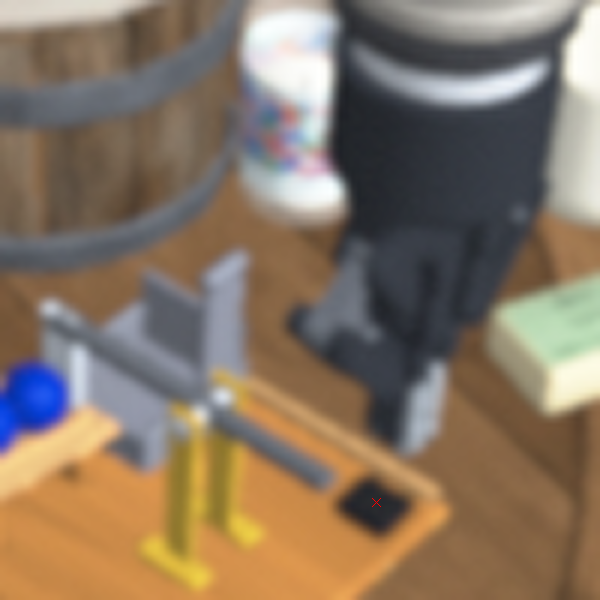

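apply_moves:
  deltas:
    - [0, 0, 0, -0.01, -0.02, 0.12, 0]
    - [0, 0, 0, 0, -0.01, 0.12, 0]
    - [0, 0, 0, 0, -0.005, 0.08, 0]
    - [0, 0, 0, 0, -0.005, 0.08, 0]
    - [0, 0, 0, 0, -0.005, 0.06, 0]

```text
t: 5.88
eef_pos: [0.4816, -0.0968, 0.0671]
ee_rot: [-3.136, 0.002, -1.763]
wrist_force: [2.5, -0.2, 6.2]
gripper_width: -0.0
```

```bash
python3 - <<'E'
from st import *
st()
E
```

```text
5.97 [ 0.4815 -0.0968  0.067 ] [-3.137e+00  2.000e-03 -1.763e+00] [ 0.2 -0.5  5.5] disp -0.0769 -0.0005
```

apply_moves:
  deltas:
    - [0, 0, 0, 0, 0.03, 0.02, 0]
    - [0, 0, 0, 0, 0.01, 0.03, 0]
    - [0, 0, 0, 0, 0, 0.03, 0]

```text
t: 6.35
eef_pos: [0.4812, -0.0967, 0.0618]
ee_rot: [-3.127, 0.001, -1.764]
wrist_force: [-21.0, 5.0, 62.6]
gripper_width: -0.0001
```

```bash
python3 - <<'E'
from st import *
st()
c=env.camera("side");crop(c,(240,160,350,250),7,"d7.png")
c=env.camera("scene");crop(c,(270,110,390,210),6,"s7.png")
st()
E
```

```text
6.45 [ 0.481  -0.0966  0.0622] [-3.127e+00  1.000e-03 -1.764e+00] [-19.1   4.5  55.4] disp -0.0774 -0.0005
6.55 [ 0.481  -0.0966  0.0623] [-3.127e+00  1.000e-03 -1.764e+00] [-17.7   3.5  53.9] disp -0.0775 -0.0004
```

View pics/d7.png

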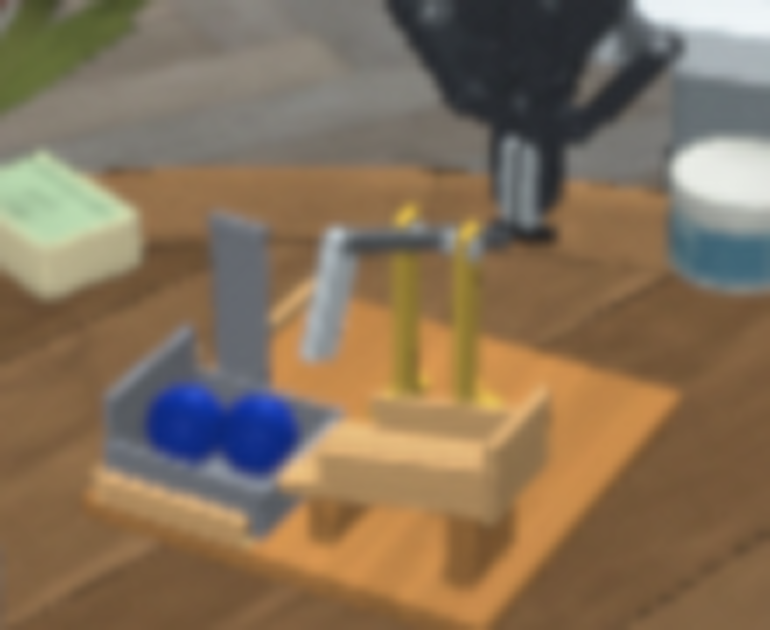

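View pics/s7.png

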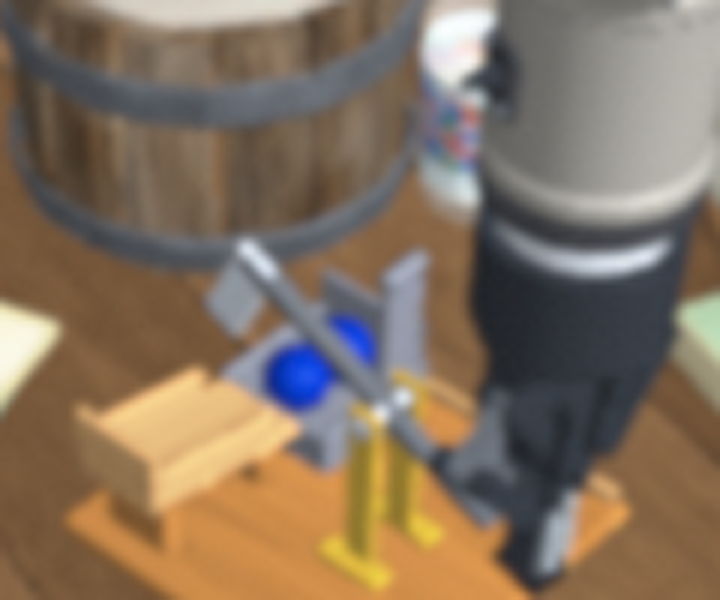

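Both blue balls lie in the tray (side crop (185,420), (260,430)). The force on the stop is high, so I'll ease it, hold a moment, then let go.

apply_moves:
  deltas:
    - [0, 0, 0, 0, 0, -0.015, 0]
    - [0, 0, 0, 0, 0, 0, 0]
    - [0, 0, 0, 0, 0, 0, 0]
    - [0, 0, 0, 0, 0, 0, 0]
    - [0, 0, 0, 0, 0, 0, 0]

```text
t: 7.18
eef_pos: [0.4796, -0.0964, 0.0666]
ee_rot: [-3.128, 0.001, -1.764]
wrist_force: [-1.1, 1.2, 4.5]
gripper_width: 0.0002
```

```bash
python3 - <<'E'
from st import *
st()
c=env.camera("side");crop(c,(240,160,350,250),7,"d8.png")
E
```

```text
7.28 [ 0.4796 -0.0964  0.0666] [-3.128e+00  1.000e-03 -1.764e+00] [-2.2  1.   4.2] disp -0.0789 -0.0005
```

View pics/d8.png

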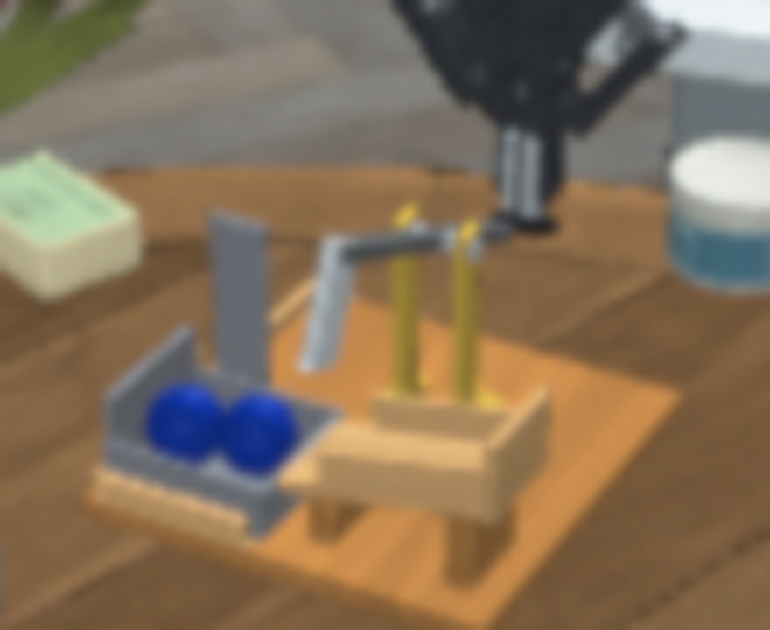

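apply_moves:
  deltas:
    - [0, 0, 0, 0, 0.01, -0.08, 0]
    - [0, 0, 0, 0, 0.01, -0.08, 0]
    - [0, 0, 0, 0, 0.01, -0.1, 0]
    - [0, 0, 0, 0, 0, -0.2, 0]
    - [0, 0, 0, 0, 0, -0.3, 0]

```text
t: 7.95
eef_pos: [0.4715, -0.0954, 0.1839]
ee_rot: [-3.133, 0.0, -1.764]
wrist_force: [0.3, -0.8, -0.2]
gripper_width: -0.0004
```

apply_moves:
  deltas:
    - [0, 0, 0, 0, 0.1, -0.1, 0]
    - [0, 0, 0, 0, 0, 0, 0]
    - [0, 0, 0, 0, 0, 0, 0]
    - [0, 0, 0, 0, 0, 0, 0]

```text
t: 8.45
eef_pos: [0.459, -0.0933, 0.2037]
ee_rot: [-3.124, 0.001, -1.765]
wrist_force: [-1.0, 0.2, 0.6]
gripper_width: 0.0001
```

```bash
python3 - <<'E'
from st import *
st()
c=env.camera("side");crop(c,(240,160,350,250),7,"d9.png",proj(c,W(q,[(41,-50,105),(41,-74,105)])))
c=env.camera("scene");crop(c,(190,110,390,310),3,"s9.png")
s=st();c=env.camera("wrist");crop(c,(0,0,640,400),1,"w9.png")
E
```

```text
8.55 [ 0.4589 -0.0932  0.2036] [-3.124e+00  1.000e-03 -1.765e+00] [ 0.4  0.  -0.2] disp -0.0998 -0.0012
8.65 [ 0.4589 -0.0932  0.2037] [-3.124e+00  1.000e-03 -1.765e+00] [-0.5  0.  -0.1] disp -0.0998 -0.0012
```

View pics/d9.png

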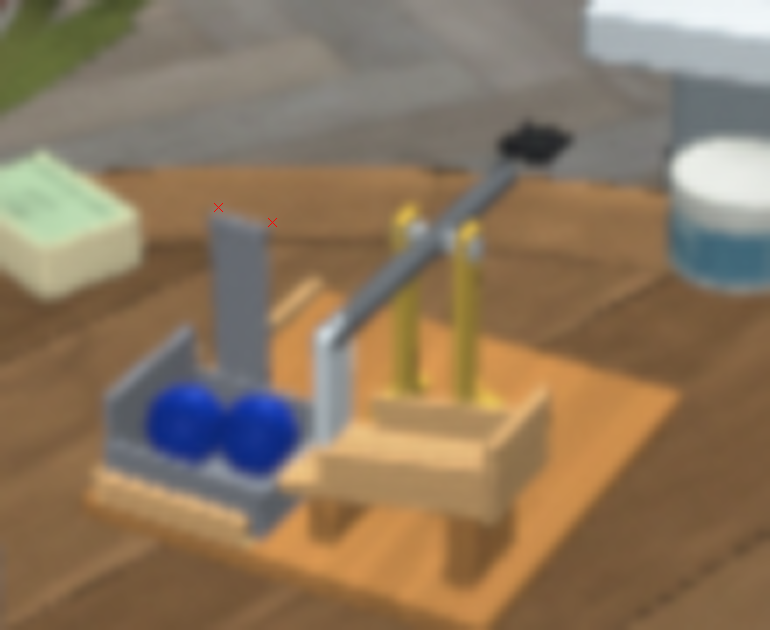

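View pics/s9.png

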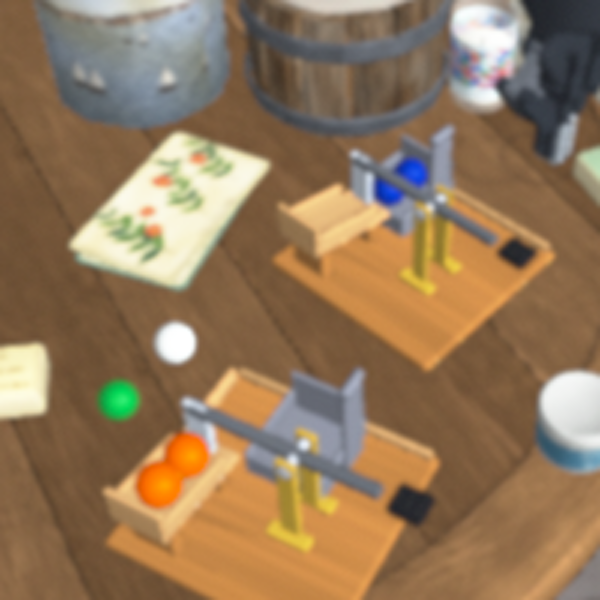

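View pics/w9.png

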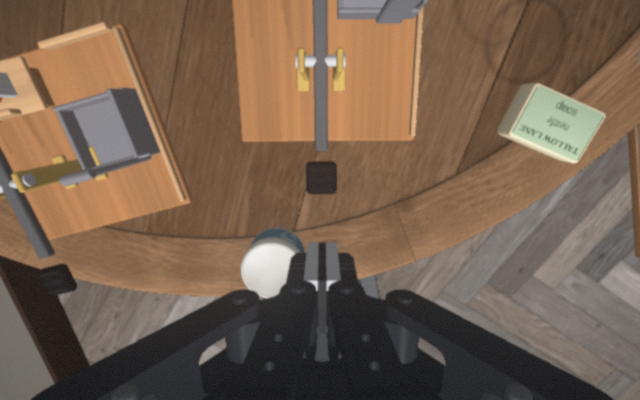

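```bash
python3 -c "
from workcell import env
print(env.sign_off())"
```

```text
the job is handed in; nothing more can be done
None
```

The job is done and handed in at about 8.7 s of robot time. No verdict was reported.

- **Tray:** I pushed the blue dispenser's tab until the tray met its stop, with about 25 N on the wrist.
- **Paddle:** I pressed it to its stop until both blue balls had rolled into the tray, held it down, then let go and backed clear.

**Last pictures:** Both blue balls are in the tray, the lever is back at its rest position with the gate shut, and the tray is at the stop rail where the push left it. The orange balls are still waiting behind their gate, and the green soap bar looks undisturbed. The wrist force is near zero, so the fingers touch nothing.

**What did not go as planned:**
- Wrist force peaked at about 63 N against the lever's stop (limit 120 N), and I eased it off before holding.
- The fingers pressed about 8 mm nearer the pivot than I had aimed.
- The tab's top edge shows about 1 pixel off its predicted home position in the side camera, which is within the error of my fit.

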